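Snap the grounding cap onto its stud with the snap pliers

TASK

Take the spring-handled snap pliers from their cradle, bring the jaws round the grounding stud on the thin upright strip and gently squeeze the handles until the loose black cap clicks fully home on the stud. Press the cap with the pliers only, not with the bare fingers, stop squeezing once it has clicked so that the cap is not crushed, and do not bend the strip to either side. Then lay the pliers back across the two bars of the cradle as they lay, let go, and leave everything else on the bench alone.

Things in the scene. Friction and masses are not known exactly. Their poses are not given: they have to be found in the camera images.
- pliers: Steel snap pliers, 170 mm long, 160 g, lying flat, jaws open. Origin: on the pivot at the underside; x to the nose, z up; 18 mm thick, mid-height z = 9 mm. The pose is that of the half whose handle is at +y; each half turns q/2 (joint pliers_b) as they close, so the line from the grip's middle through the pivot stays the midline of the jaws. Centre of mass near x = -60 mm.
- pliers_grip (a point): Midway between the handles, 70 mm behind the pivot, mid-height: take the pliers here from above, one finger outside each handle. The handles are black flat bars 8 mm thick, 18 mm high, from 40 to 114 mm behind the pivot, here 60 mm over the outsides when open, 60 mm - 70 mm x q when closed by q. A spring keeps them open: they yield above 8.5 N a finger, then 1 N more for each 0.1 rad.
- pliers_nip (a point): Working point between the jaws: 40 mm ahead of the pivot, mid-height, on the midline. The jaws are flat bars 18 mm high that reach from 18 to 53 mm ahead of the pivot; here the gap between them is 36 mm - 40 mm x q.
- pliers_b (a joint): Closing angle q of the pliers (rad): 0 open (rest), 0.75 the stop. About 0.22 to 0.42 when both jaws touch the loose cap and the nut, 0.32 to 0.53 when the cap is home.
- cradle: Grey plastic tool cradle, fixed: base plate 175 x 85 x 6 mm with two cross bars, tops 40 mm above the bench, on which the pliers lie. Origin: on the bench, under the place of the pliers' pivot at rest; x along the pliers to the nose. The bars span x = -15 to 7 mm and -112 to -100 mm, y = -42 to 42 mm; between them the handles are free underneath.
- post: Grounding post, fixed: aluminium foot 80 x 70 x 14 mm, a small clamp block to 24 mm height, and a thin upright strip of spring steel rising from it to 92 mm. Origin: under the middle of the foot. The strip lies in the x-z plane, the stud's axis runs along y, the cap is on the +y side. The jaws go one either side of the strip, nose along +x of this frame.
- stud (a point): On the stud's axis, in the middle of the strip, 80 mm above the bench. The strip is 3 mm thick (y), 22 mm wide (x), and ends 12 mm higher. On the +y side sits the loose cap, a black plastic disc 15 mm across; on the -y side the stud's brass nut, 13 mm across, whose outer face stands 5 to 13 mm from this point, differently each time and not measured.
- cap_face (a point): Middle of the cap's outer face: 14 mm from the stud point along the post's +y when loose, 10 mm when home.
- cap (a joint): Travel of the cap along the stud towards the strip (m): 0 loose, 0.004 fully home. A snap: it resists with about 12 N at the start, less and less up to half travel, then jumps home by itself and stays. It cracks if the pliers press it with more than 20 N: after the click, closing on with a strong grip crushes it.
- tongue (a joint): Lean of the strip (rad) about its foot, 58 mm below the stud: 0 upright, positive towards the post's +y. It yields like a spring, about 1.2 N per mm at the stud; beyond 0.07 rad (4 mm at the stud) it counts as bent.
- screwdriver: Bystander: screwdriver lying on the bench, 160 mm long, origin under its middle.
- phone: Bystander: black phone, 75 x 155 x 10 mm, origin under its middle.
- tip_cleaner: Bystander: round aluminium soldering-tip cleaner, 84 mm across, 40 mm high, origin under its middle.
- solder_reel: Bystander: reel of solder, 60 mm across, 42 mm high, origin under its middle.
- perfboard: Bystander: copper-brown circuit board 100 x 70 mm with small parts, origin under its middle.
- cutters: Bystander: small side cutters with green handles lying on the bench, 125 mm long (not the snap pliers), origin under the pivot.
- parts_tray: Bystander: clear tray 90 x 120 x 30 mm with four cells, origin under its middle.
Things that resemble listed ones, but are neither listed nor needed, are in the scene too. Of the things that look like the pliers, the larger one is meant. Leave any turquoise look-alike of the cradle alone.

How it is judged:
By the outcome, as a careful person would: the job done as asked, in the order asked, and still so for the second after the job is handed in, with the robot touching nothing.
It also fails if it takes over 64 s, if anything falls off the work surface, if the arm or the gripper's body presses on something with over 40 N, if the wrist force passes 120 N, or if a joint passes its speed limit or range.

ROBOT

A 6-joint arm with a two-finger parallel gripper is mounted at the origin on the work surface. World frame = base frame: x ahead of the robot, y to its left, z up, the work surface at z = 0. Lengths are in m, angles in rad, forces in N, time in s.
With the tool pointing down it reaches from about 0.325 to 0.85 m from the base axis. Payload 15.5 kg.
Tool frame: the origin (TCP) lies on the centre line of the jaws, within the pads' length; the fingertips stand ahead of it and the grasp point (between the pads) lies 8 mm behind it (tip_extent is the z of the fingertips in the tool frame, in m); z points along the fingers, y is the line along which they close (so a half turn about z gives the same grasp; the last joint's range is limited). The gripper opens to 91 mm and grips with 3 to 60 N. Pads are 32 mm wide; open, the fingers measure 118 mm over their backs; the gripper's body (76 mm by 178 mm) begins 60 mm behind the grasp point.
Start: joints at [1.242, 0.494, 1.345, -0, 1.302, -0.096], TCP at [0.144, 0.608, 0.202] pointing down, gripper open.
Joint ranges: [-2.91, 2.91], [-0.82, 2.16], [0.22, 2.67], [-1.22, 4.37], [0.12, 2.79], [-3.08, 3.08]. Speed limits (rad/s): [1.89, 1.89, 2.57, 3.01, 3.01, 3.01].

INTERFACE

Orientations are given as a unit quaternion [w, x, y, z].
In Python, from station import * gives the robot as it stands. The module is installed in compiled form; this text tells all that it offers.
- The arm moves only by the tool carry_out, never from a script. Its argument "targets" is a list of rows, each an object of numbers: "fingers": the opening, from 0 (shut) to 1 (fully open); "tx", "ty", "tz": the shift along the tool's x, y, z in m; "ax", "ay", "az": the turn, a rotation vector about the tool's x, y, z in rad. In form: [{"fingers": .., "tx": .., "ty": .., "tz": .., "ax": .., "ay": .., "az": ..}, ...]. A call has 1 to 12 rows; each row shifts and turns the commanded pose from where the row before left it, along the tool's axes as they then stand; what a row does not reach is not made up. A row lasts 1/10 s, in which the tool goes at most 50 mm and 8.59 degrees, less where a joint would pass 70% of its speed; a pose out of reach is approached as far as the arm can. A call with a gripper value outside its range is refused whole. The fingers move at their own pace and stop on an object; "force" is the grip in N (left out, the last holds). Time passes only in rows, so rows that do not move let the fingers close. It gives the time, the measured TCP pose, the force, the opening and the grip force at its end, in the units of the state.
- state(): the state, without advancing time (a new reading comes with each control period).
- capture(name): name is "scene" or "top" or "wrist"; returns a dict with "img" (400x640x3 uint8, blue, green, red), "vfov" (degrees; the focal length in pixels is half the picture's height over the tangent of half this angle, whatever the lens; pixels are square), "cx", "cy" (the principal point, pixels), "eye" and "rotation" of the camera in the world. Camera axes: x right, y down, z forward; pixel columns grow to the right and rows downward; lengths in m; the calibration is good to about 2 mm. A picture is of the moment at which its call begins. There is no depth.
- finish_job(): hands the job in; it is judged then, once.
The state is a dict: "t": time; "q": joint angles; "joint_vel": joint speeds; "joint_torque": joint torques, N m; "tool_pos": TCP position; "tool_rot": TCP orientation; "contact_force": force on the tool from outside, world axes, zero at the start; "wrist_torque": the same for the moment, N m; "finger_gap": finger opening in m; "finger_force": force on a finger pad.
Only numpy, scipy, OpenCV 4.12 (cv2) and the standard library are available. Lean on these libraries where they do the work, as an engineer would, in place of code of your own. Each camera call takes 0.05 s, during which the arm holds its last target. There are 200 camera calls.

## Working session

There is one attempt and no reset: what is moved stays moved. The work goes in short steps, Python scripts to look and compute and a tool call to move; the robot and the scene stay as the last step left them, time stands still between calls to the robot, and variables do not carry over. Pictures are saved under pics/ and viewed, at most 10 in all, crops included, and the job is handed in when it is done.

Besides the shell and the picture viewer there is one more tool, called in YAML: its name, and indented under it one key for each argument. carry_out: Moves the arm, as the interface text tells. Its arguments: {"type":"object","properties":{"targets":{"type":"array"},"force":{"type":"number"}},"required":["targets"]}

```bash
mkdir -p pics; cat > h.py <<'E'
from station import *
import numpy as np, cv2
from scipy.spatial.transform import Rotation as R
def snap(n,f):
    c=capture(n); cv2.imwrite('pics/'+f+'.png',c['img']); np.save('pics/'+f+'.npy',{k:c[k] for k in c if k!='img'},allow_pickle=True); return c
def load(f): return np.load('pics/'+f+'.npy',allow_pickle=True).item()
def ray(c,u,v):
    f=200/np.tan(np.radians(c['vfov'])/2); M=np.array(c['rotation'],float)
    M=M if M.shape==(3,3) else R.from_quat(M,scalar_first=True).as_matrix()
    return np.array(c['eye']),M@np.array([(u-c['cx'])/f,(v-c['cy'])/f,1])
def onz(c,u,v,z):
    e,d=ray(c,u,v); return e+d*(z-e[2])/d[2]
def proj(c,p):
    f=200/np.tan(np.radians(c['vfov'])/2); M=np.array(c['rotation'],float)
    q=M.T@(np.array(p)-c['eye']); return [c['cx']+f*q[0]/q[2],c['cy']+f*q[1]/q[2]]
def tri(obs):
    A=np.zeros((3,3));b=np.zeros(3)
    for c,u,v in obs:
        e,d=ray(c,u,v);d/=np.linalg.norm(d);P=np.eye(3)-np.outer(d,d);A+=P;b+=P@e
    return np.linalg.solve(A,b)
E
python3 - <<'E'
from h import *
print(state())
for n in ['scene','top','wrist']:
    c=snap(n,n+'0'); print(n,c['vfov'],c['cx'],c['cy'],c['eye'],np.array(c['rotation']).round(3).tolist())
a=cv2.imread('pics/top0.png');cv2.imwrite('pics/top0b.png',cv2.resize(a,(800,500),interpolation=cv2.INTER_CUBIC))
a=cv2.imread('pics/scene0.png');cv2.imwrite('pics/scene0b.png',cv2.resize(a,(800,500),interpolation=cv2.INTER_CUBIC))
E
```

```text
{'t': 0.0, 'q': array([ 1.24250383e+00,  4.94179990e-01,  1.34612866e+00, -2.24490615e-05,
        1.30251244e+00, -9.54917258e-02]), 'joint_vel': array([-0.00115896, -0.00022482,  0.00021035,  0.00021751, -0.00045174,
        0.00050247]), 'joint_torque': array([ 1.92380765e-03, -8.78816271e+01, -3.81860089e+01,  7.06686219e-02,
        5.30931260e-02, -6.16812508e-05]), 'tool_pos': array([0.14405995, 0.60776025, 0.2011411 ]), 'tool_rot': array([-1.18598007e-04,  1.16134727e-01,  9.93233280e-01, -6.02760964e-04]), 'contact_force': array([-0.4324957 ,  0.50206621, -0.39781326]), 'wrist_torque': array([-0.0241391 ,  0.00641405, -0.02603254]), 'finger_force': 0.0, 'finger_gap': 0.0911026002949213}
scene 57.59364879425565 311.6541760553089 198.22777113771454 [1.38247892 0.22837584 0.91498612] [-0.239, 0.562, 0.729, -0.309]
top 48.110651255400796 318.83765007508316 201.6121778072962 [0.35323715 0.01373546 1.35281266] [0.043, -0.703, 0.707, -0.059]
wrist 67.40757628550607 323.1695161531056 193.17990861169727 [0.06428335 0.62622436 0.38330123] [0.115, 0.776, 0.614, 0.089]
```

View pics/top0b.png

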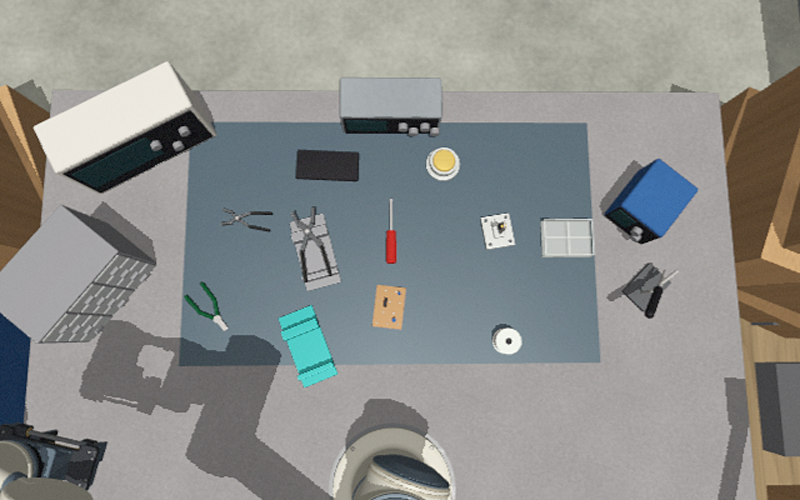

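View pics/scene0b.png

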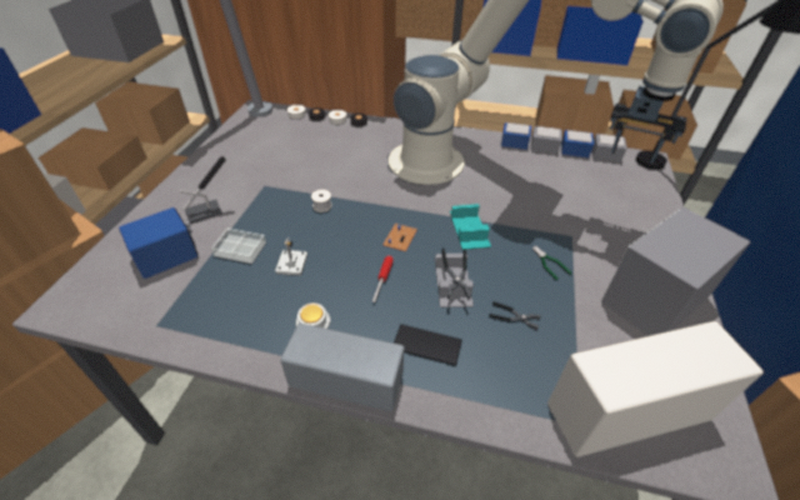

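The top view shows the pliers on the grey cradle at (314,245), nose away from the robot, and the post at (497,230). Next I'll look at enlarged crops.

```bash
python3 - <<'E'
from h import *
a=cv2.imread('pics/top0.png')
p=cv2.resize(a[155:240,220:280],None,fx=7,fy=7,interpolation=cv2.INTER_CUBIC)
q=cv2.resize(a[165:205,378:418],None,fx=9,fy=9,interpolation=cv2.INTER_CUBIC)
o=np.zeros((600,790,3),np.uint8);o[:595,:420]=p;o[:360,425:785]=q
cv2.imwrite('pics/crop1.png',o)
c=load('top0')
for u,v in [(398,190),(393,183)]: print(onz(c,u,v,0.014))
E
```

```text
[ 0.58153692 -0.25924514  0.014     ]
[ 0.60323783 -0.24463493  0.014     ]
```

View pics/crop1.png

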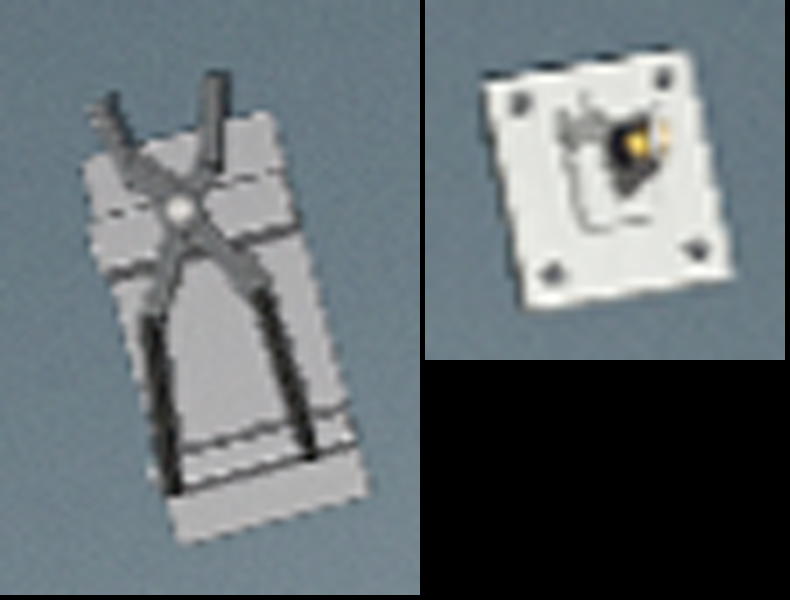

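The pliers' pivot is at crop (180,208), with handle ends at (172,490) and (312,455). The post foot's corners are at (487,87), (690,52), (733,275) and (525,307). The black cap is on the strip's left side and the brass nut on its right.

```bash
python3 - <<'E'
from h import *
c=load('top0')
P=lambda x,y:(220+x/7-.5+.07,155+y/7-.43)
Q=lambda x,y:(378+(x-425)/9-.45,165+y/9-.45)
pv=onz(c,*P(180,208),.06); h1=onz(c,*P(172,488),.058);h2=onz(c,*P(312,453),.058)
m=(h1+h2)/2; d=pv-m; print('pivot',pv,'handle',m,'len',np.linalg.norm(d[:2]),'yaw',np.arctan2(d[1],d[0]),'dy',h1-h2)
j1=onz(c,*P(105,105),.058);j2=onz(c,*P(217,75),.058);print('jaws mid',(j1+j2)/2, np.arctan2(*((j1+j2)/2-m)[1::-1]))
C=[onz(c,*Q(*k),.014) for k in [(487,87),(690,52),(733,275),(525,307)]]
C=np.array(C);print('post',C.mean(0)); f=C[0]+C[1]-C[2]-C[3];l=C[0]+C[3]-C[1]-C[2]
print(np.linalg.norm(f)/2,np.linalg.norm(l)/2,np.arctan2(f[1],f[0]),np.arctan2(-l[0],l[1]))
s=state();r=R.from_quat(s['tool_rot'],scalar_first=True).as_matrix();print(r.round(3)); 
w=load('wrist0');M=R.from_quat(w['rotation'],scalar_first=True).as_matrix()
print('cam in tool',r.T@(np.array(w['eye'])-s['tool_pos']),(r.T@M).round(2))
import station;print([n for n in dir(station) if n[0]!='_'])
E
```

```text
pivot [0.59210304 0.19769549 0.06      ] handle [0.48219055 0.17062282 0.058     ] len 0.11319755014978901 yaw 0.2415038100329834 dy [-0.01423477  0.0574773   0.        ]
jaws mid [0.64289409 0.2067301  0.058     ] 0.22101223293413666
post [ 0.59845882 -0.25970937  0.014     ]
0.0771108478109375 0.07120329336598777 0.147027490877384 0.15971407328872828
[[-0.973  0.231 -0.   ]
 [ 0.231  0.973 -0.001]
 [ 0.    -0.001 -1.   ]]
cam in tool [ 0.08189846 -0.00071981 -0.18200194] [[ 0.   -0.96 -0.29]
 [ 1.    0.   -0.  ]
 [ 0.   -0.29  0.96]]
['PlanningError', 'capture', 'finish_job', 'state', 'tip_extent']
```

carry_out:
  targets:
    - {"fingers": 1,"tx": -0.039,"ty": -0.027}
    - {"fingers": 1,"tx": -0.039,"ty": -0.027}
    - {"fingers": 1,"tx": -0.039,"ty": -0.027}
    - {"fingers": 1,"tx": -0.039,"ty": -0.027}
    - {"fingers": 1,"tx": -0.039,"ty": -0.027}
    - {"fingers": 1,"tx": -0.039,"ty": -0.027}
    - {"fingers": 1,"tx": -0.039,"ty": -0.027}
    - {"fingers": 1,"tx": -0.039,"ty": -0.027}
    - {"fingers": 1,"tx": -0.039,"ty": -0.027}
    - {"fingers": 1,"tx": -0.039,"ty": -0.027}
    - {"fingers": 1,"tx": -0.039,"ty": -0.027}
    - {"fingers": 1,"tx": 0,"ty": 0}

```text
invalid input at $.targets[0]: expected keys fingers, tx, ty, tz, ax, ay, az
```

carry_out:
  targets:
    - {"fingers": 1,"az": -0.117}
    - {"fingers": 1,"az": -0.117}
    - {"fingers": 1,"az": -0.117}
    - {"fingers": 1,"az": -0.117}
    - {"fingers": 1}
    - {"fingers": 1}

```text
invalid input at $.targets[0]: expected keys fingers, tx, ty, tz, ax, ay, az
```

```bash
cat >> h.py <<'E'
def go(p,yaw):
    "tool-frame shift, and az, to put the TCP at p with the pliers' heading yaw"
    s=state();r=R.from_quat(s['tool_rot'],scalar_first=True).as_matrix()
    d=r.T@(np.array(p)-s['tool_pos']); T=np.array([[-np.cos(yaw),-np.sin(yaw),0],[-np.sin(yaw),np.cos(yaw),0],[0,0,-1]]).T
    T=np.column_stack([[-np.cos(yaw),-np.sin(yaw),0],[-np.sin(yaw),np.cos(yaw),0],[0,0,-1]])
    print('t',s['t'].__round__(2),'pos',s['tool_pos'].round(4),'shift',d.round(4),'turn',R.from_matrix(r.T@T).as_rotvec().round(4),'gap',round(s['finger_gap'],4),'F',s['contact_force'].round(1), 'ff',round(s['finger_force'],1))
E
python3 - <<'E'
from h import *
print(tip_extent)
go([.524,.181,.041],.235)
a=snap('wrist','wrist1')['img'];cv2.imwrite('pics/wrist1b.png',cv2.resize(a,(800,500),interpolation=cv2.INTER_CUBIC))
E
```

```text
0.011
t 0.15 pos [0.1441 0.6079 0.2013] shift [-0.4682 -0.3276  0.1605] turn [-8.000e-04 -3.000e-04 -4.678e-01] gap 0.0909 F [ 0.2 -1.2 -0. ] ff 0.0
```

View pics/wrist1b.png

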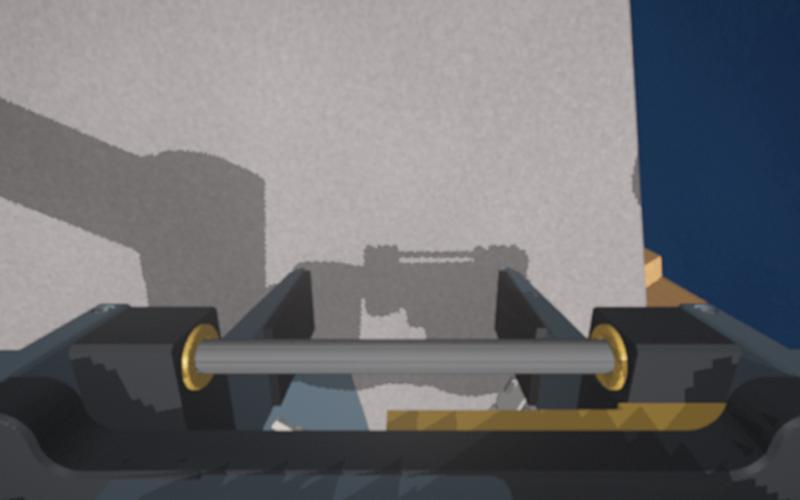

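The move was refused because every key is required, so this picture only shows the start position: bare bench between the fingers. Resending with all keys.

carry_out:
  targets:
    - {"fingers": 1,"tx": -0.039,"ty": -0.027,"tz": 0,"ax": 0,"ay": 0,"az": 0}
    - {"fingers": 1,"tx": -0.039,"ty": -0.027,"tz": 0,"ax": 0,"ay": 0,"az": 0}
    - {"fingers": 1,"tx": -0.039,"ty": -0.027,"tz": 0,"ax": 0,"ay": 0,"az": 0}
    - {"fingers": 1,"tx": -0.039,"ty": -0.027,"tz": 0,"ax": 0,"ay": 0,"az": 0}
    - {"fingers": 1,"tx": -0.039,"ty": -0.027,"tz": 0,"ax": 0,"ay": 0,"az": 0}
    - {"fingers": 1,"tx": -0.039,"ty": -0.027,"tz": 0,"ax": 0,"ay": 0,"az": 0}
    - {"fingers": 1,"tx": -0.039,"ty": -0.027,"tz": 0,"ax": 0,"ay": 0,"az": 0}
    - {"fingers": 1,"tx": -0.039,"ty": -0.027,"tz": 0,"ax": 0,"ay": 0,"az": 0}
    - {"fingers": 1,"tx": -0.039,"ty": -0.027,"tz": 0,"ax": 0,"ay": 0,"az": 0}
    - {"fingers": 1,"tx": -0.039,"ty": -0.027,"tz": 0,"ax": 0,"ay": 0,"az": 0}
    - {"fingers": 1,"tx": -0.039,"ty": -0.027,"tz": 0,"ax": 0,"ay": 0,"az": 0}
    - {"fingers": 1,"tx": -0.039,"ty": -0.027,"tz": 0,"ax": 0,"ay": 0,"az": 0}

```text
t: 1.4
tool_pos: [0.5258, 0.1831, 0.2017]
tool_rot: [0.0, 0.116, 0.993, 0.0]
contact_force: [0.5, 1.4, -0.8]
finger_gap: 0.0912
finger_force: 0.0
```

carry_out:
  targets:
    - {"fingers": 1,"tx": 0,"ty": 0,"tz": 0,"ax": 0,"ay": 0,"az": -0.117}
    - {"fingers": 1,"tx": 0,"ty": 0,"tz": 0,"ax": 0,"ay": 0,"az": -0.117}
    - {"fingers": 1,"tx": 0,"ty": 0,"tz": 0,"ax": 0,"ay": 0,"az": -0.117}
    - {"fingers": 1,"tx": 0,"ty": 0,"tz": 0,"ax": 0,"ay": 0,"az": -0.117}
    - {"fingers": 1,"tx": 0,"ty": 0,"tz": 0,"ax": 0,"ay": 0,"az": 0}
    - {"fingers": 1,"tx": 0,"ty": 0,"tz": 0,"ax": 0,"ay": 0,"az": 0}

```text
t: 2.0
tool_pos: [0.5248, 0.1849, 0.2017]
tool_rot: [-0.0, -0.116, 0.993, -0.0]
contact_force: [0.2, 0.3, -0.3]
finger_gap: 0.0914
finger_force: 0.0
```

```bash
python3 - <<'E'
from h import *
go([.524,.181,.041],.235)
a=snap('wrist','wrist1')['img'];cv2.imwrite('pics/wrist1b.png',cv2.resize(a,(800,500),interpolation=cv2.INTER_CUBIC))
E
```

```text
t 2.0 pos [0.5248 0.1849 0.2017] shift [ 0.0016 -0.0037  0.1607] turn [ 0.     -0.0001 -0.0033] gap 0.0914 F [ 0.2  0.3 -0.3] ff 0.0
```

View pics/wrist1b.png

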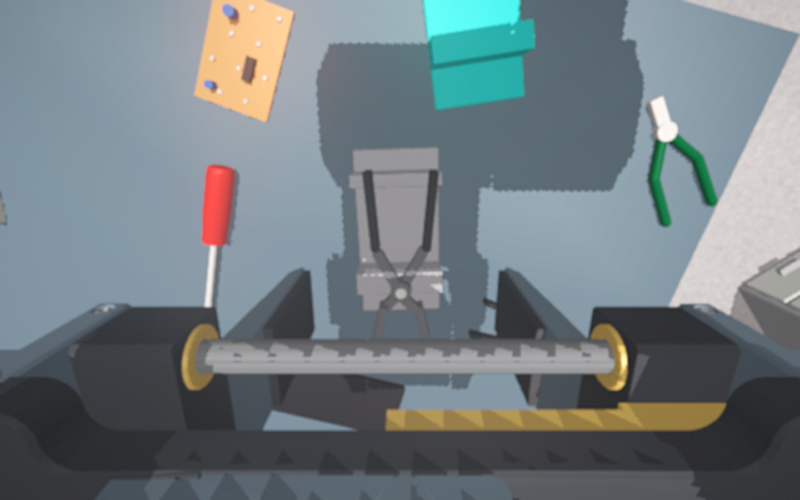

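The wrist view shows the pliers' pivot at (401,293) and the handle ends at (368,172) and (433,172), almost symmetric between the fingers.

```bash
python3 - <<'E'
from h import *
c=load('wrist1');k=lambda u,v,z:onz(c,u/1.25,v/1.25,z)
pv=k(401,293,.06);h=(k(368,172,.058)+k(433,172,.058))/2;d=pv-h
print(pv,h,np.linalg.norm(d[:2]),np.arctan2(d[1],d[0]))
h=(k(377,250,.058)+k(428,250,.058))/2;print(h)
yaw=np.arctan2(d[1],d[0]);g=pv-.07*np.array([np.cos(yaw),np.sin(yaw),0]);g[2]=.041;print(g)
go(g,yaw)
E
```

```text
[0.58938317 0.19645275 0.06      ] [0.48007731 0.1704679  0.058     ] 0.11235204522882716 0.23339380060362672
[0.54830039 0.1882481  0.058     ]
[0.52128107 0.18026311 0.041     ]
t 2.05 pos [0.5248 0.1849 0.2017] shift [ 0.0044 -0.0037  0.1607] turn [ 0.     -0.0001 -0.0016] gap 0.0914 F [-0.8 -0.2  0.3] ff 0.0
```

carry_out:
  targets:
    - {"fingers": 1,"tx": 0.003,"ty": -0.0035,"tz": 0.03,"ax": 0,"ay": 0,"az": 0}
    - {"fingers": 1,"tx": 0,"ty": 0,"tz": 0.03,"ax": 0,"ay": 0,"az": 0}
    - {"fingers": 1,"tx": 0,"ty": 0,"tz": 0.03,"ax": 0,"ay": 0,"az": 0}
    - {"fingers": 1,"tx": 0,"ty": 0,"tz": 0.03,"ax": 0,"ay": 0,"az": 0}
    - {"fingers": 1,"tx": 0,"ty": 0,"tz": 0.025,"ax": 0,"ay": 0,"az": 0}
    - {"fingers": 1,"tx": 0,"ty": 0,"tz": 0.016,"ax": 0,"ay": 0,"az": 0}
    - {"fingers": 1,"tx": 0,"ty": 0,"tz": 0,"ax": 0,"ay": 0,"az": 0}
    - {"fingers": 1,"tx": 0,"ty": 0,"tz": 0,"ax": 0,"ay": 0,"az": 0}

```text
t: 2.85
tool_pos: [0.5228, 0.1809, 0.041]
tool_rot: [-0.0, -0.117, 0.993, -0.0]
contact_force: [0.1, 0.5, 0.2]
finger_gap: 0.0909
finger_force: 0.0
```

carry_out:
  targets:
    - {"fingers": 0.72,"tx": 0,"ty": 0,"tz": 0,"ax": 0,"ay": 0,"az": 0}
    - {"fingers": 0.6,"tx": 0,"ty": 0,"tz": 0,"ax": 0,"ay": 0,"az": 0}
    - {"fingers": 0.5,"tx": 0,"ty": 0,"tz": 0,"ax": 0,"ay": 0,"az": 0}
    - {"fingers": 0.5,"tx": 0,"ty": 0,"tz": 0,"ax": 0,"ay": 0,"az": 0}
    - {"fingers": 0.5,"tx": 0,"ty": 0,"tz": 0,"ax": 0,"ay": 0,"az": 0}
    - {"fingers": 0.5,"tx": 0,"ty": 0,"tz": 0,"ax": 0,"ay": 0,"az": 0}
  force: 6.5

```text
t: 3.45
tool_pos: [0.5229, 0.1809, 0.041]
tool_rot: [0.0, -0.117, 0.993, 0.0]
contact_force: [-0.4, 0.7, 5.8]
finger_gap: 0.0617
finger_force: 6.5
```

carry_out:
  targets:
    - {"fingers": 0.5,"tx": 0,"ty": 0,"tz": 0,"ax": 0,"ay": 0,"az": 0}
    - {"fingers": 0.5,"tx": 0,"ty": 0,"tz": 0,"ax": 0,"ay": 0,"az": 0}

```text
t: 3.65
tool_pos: [0.5229, 0.1809, 0.041]
tool_rot: [0.0, -0.117, 0.993, 0.0]
contact_force: [-1.0, 0.4, 6.3]
finger_gap: 0.0618
finger_force: 6.5
```

carry_out:
  targets:
    - {"fingers": 0.5,"tx": 0,"ty": 0,"tz": -0.003,"ax": 0,"ay": 0,"az": 0}
    - {"fingers": 0.5,"tx": 0,"ty": 0,"tz": -0.005,"ax": 0,"ay": 0,"az": 0}
    - {"fingers": 0.5,"tx": 0,"ty": 0,"tz": -0.01,"ax": 0,"ay": 0,"az": 0}
    - {"fingers": 0.5,"tx": 0,"ty": 0,"tz": -0.02,"ax": 0,"ay": 0,"az": 0}
    - {"fingers": 0.5,"tx": 0,"ty": 0,"tz": -0.02,"ax": 0,"ay": 0,"az": 0}
    - {"fingers": 0.5,"tx": 0,"ty": 0,"tz": 0,"ax": 0,"ay": 0,"az": 0}

```text
t: 4.25
tool_pos: [0.5242, 0.1812, 0.1015]
tool_rot: [0.002, -0.117, 0.993, 0.0]
contact_force: [-0.2, 0.6, -1.3]
finger_gap: 0.0614
finger_force: 6.5
```

```bash
python3 - <<'E'
from h import *
go([.52,.18,.1],.233)
a=snap('wrist','wrist2')['img'];b=snap('scene','scene2')['img']
o=np.vstack([cv2.resize(a[100:300,160:480],(640,400)),cv2.resize(b[190:260,310:422],None,fx=2.85,fy=2.85)[:200,:320].repeat(1,0).copy() if 0 else cv2.resize(b[180:250,260:484],(640,200))])
cv2.imwrite('pics/lift.png',o)
E
```

```text
t 4.25 pos [0.5242 0.1812 0.1015] shift [ 0.0043 -0.0002  0.0015] turn [-0.      0.0042  0.0022] gap 0.0614 F [-0.2  0.6 -1.3] ff 6.5
```

View pics/lift.png

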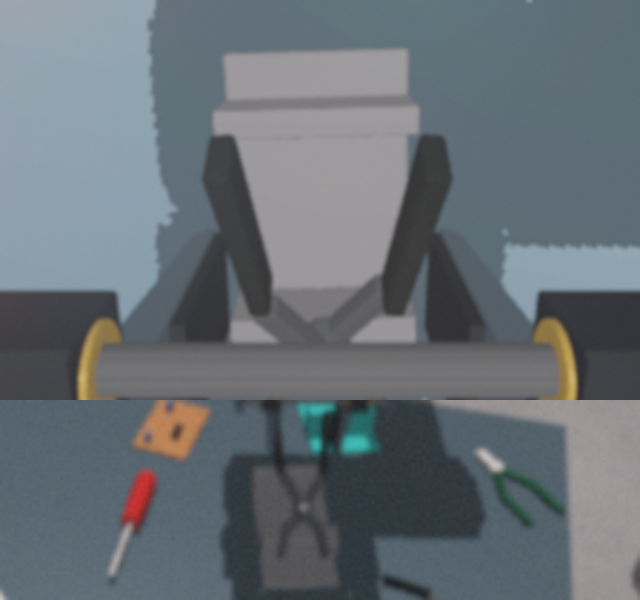

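The pliers are held level and clear of the cradle. Handles sit between the fingers, pivot at lower crop (303,507), jaw tips at (282,553) and (326,553). I'll check the pivot's height and compute the post target.

```bash
python3 - <<'E'
from h import *
c=load('scene2'); s=lambda x,y:(260+x*.35,180+(y-400)*.35)
g=np.array([.5242,.1812,.1095]);y=.235;u=np.array([np.cos(y),np.sin(y),0])
print('pivot px',s(303,507),'exp top',proj(c,g+.07*u+[0,0,.011]),'tip px',s(304,553),'exp',proj(c,g+.123*u+[0,0,.009]))
for z in(.1,.11,.12,.13):print(z,onz(c,*s(303,507),z),onz(c,*s(304,553),z))
# post: stud in scene, top
S=load('scene0');t=load('top0')
for n,cc in(('scene',S),('top',t)):
    print(n,'post strip top',proj(cc,[.5985,-.2597,.092]),'stud',proj(cc,[.5985,-.2597,.08]))
a=cv2.imread('pics/scene0.png')
x=cv2.resize(a[175:230,205:260],None,fx=9,fy=9,interpolation=cv2.INTER_CUBIC);cv2.imwrite('pics/post_s.png',x)
E
```

```text
Traceback (most recent call last):
  File "h.py", line 15, in proj
    q=M.T@(np.array(p)-c['eye']); return [c['cx']+f*q[0]/q[2],c['cy']+f*q[1]/q[2]]
      ~~~^^~~~~~~~~~~~~~~~~~~~~~
ValueError: matmul: Input operand 1 has a mismatch in its core dimension 0, with gufunc signature (n?,k),(k,m?)->(n?,m?) (size 3 is different from 4)
```

```bash
sed -i '/^def proj/,/^def tri/s/M=np.array(c\[.rotation.\],float)/M=R.from_quat(c["rotation"],scalar_first=True).as_matrix()/' h.py; python3 - <<'E'
from h import *
c=load('scene2'); s=lambda x,y:(260+x*.35,180+(y-400)*.35)
g=np.array([.5242,.1812,.1095]);y=.235;u=np.array([np.cos(y),np.sin(y),0])
print('pivot px',s(303,507),'exp top',proj(c,g+.07*u+[0,0,.011]),'tip px',s(304,553),'exp',proj(c,g+.123*u+[0,0,.009]))
S=load('scene0');t=load('top0')
for n,cc in(('scene',S),('top',t)):
    print(n,'post strip top',proj(cc,[.5985,-.2597,.092]),'stud',proj(cc,[.5985,-.2597,.08]),'foot',proj(cc,[.5985,-.2597,.014]))
a=cv2.imread('pics/scene0.png')
x=cv2.resize(a[175:230,205:260],None,fx=9,fy=9,interpolation=cv2.INTER_CUBIC);cv2.imwrite('pics/post_s.png',x)
E
```

```text
pivot px (366.05, 217.45) exp top [np.float64(367.4874678150393), np.float64(209.71196467452353)] tip px (366.4, 233.55) exp [np.float64(369.0185354948611), np.float64(223.1045315577138)]
scene post strip top [np.float64(229.02071405464335), np.float64(191.86719146349682)] stud [np.float64(229.5857780495105), np.float64(194.496596393057)] foot [np.float64(232.55999040848172), np.float64(208.33646003554014)]
top post strip top [np.float64(403.31982820054526), np.float64(179.60943277510893)] stud [np.float64(402.45514588393144), np.float64(180.40191218410564)] foot [np.float64(397.9680519758328), np.float64(184.51432371384328)]
```

View pics/post_s.png

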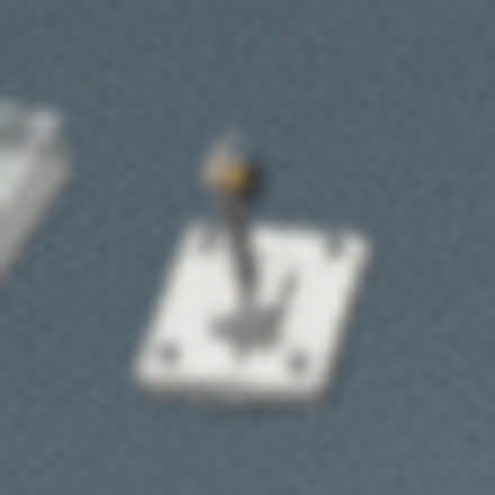

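The scene crop shows the brass at (235,175) and the dark cap to its right at (262,178), so the cap is on world +y as assumed. But the pliers' pivot sits about 8 px lower than a level grip would give, so they may have tilted nose down. I'll estimate the pitch from the wrist picture.

```bash
python3 - <<'E'
from h import *
c=load('wrist1');k=lambda u,v:onz(c,u/1.25,v/1.25,.058)
pts=[k(368,172),k(433,172),k(377,250),k(428,250)]
y=.235;u=np.array([np.cos(y),np.sin(y),0]);n=np.array([-np.sin(y),np.cos(y),0])
pv=np.array([.591,.1968,.04]);L=np.array([[(p-pv)@u,(p-pv)@n,.018] for p in pts]);print('local',L.round(4))
c=load('wrist2');f=200/np.tan(np.radians(c['vfov'])/2);K=np.array([[f,0,c['cx']],[0,f,c['cy']],[0,0,1]])
im=np.array([(222,140),(435,140),(259,303),(396,303)],float)/2+[160,100]
ok,rv,tv=cv2.solvePnP(L,im,K,None,flags=cv2.SOLVEPNP_ITERATIVE,rvec=cv2.Rodrigues(R.from_quat(c['rotation'],scalar_first=True).as_matrix().T@np.column_stack([u,n,[0,0,1]]))[0],tvec=np.array([[0.],[.1],[.3]]),useExtrinsicGuess=True)
M=R.from_quat(c['rotation'],scalar_first=True).as_matrix()
W=M@cv2.Rodrigues(rv)[0];p=M@tv[:,0]+c['eye'];print(W.round(3),'pivot',p,'grip',p+W@[-.07,0,.009],'pitch deg',np.degrees(np.arcsin(W[2,0])))
print((cv2.projectPoints(L,rv,tv,K,None)[0][:,0]-im).round(1))
E
```

```text
local [[-0.1141 -0.0277  0.018 ]
 [-0.1139  0.0282  0.018 ]
 [-0.0436 -0.0217  0.018 ]
 [-0.0434  0.0249  0.018 ]]
[[ 0.883 -0.224  0.413]
 [ 0.187  0.974  0.128]
 [-0.431 -0.036  0.902]] pivot [0.56992021 0.18869907 0.06412656] grip [0.51185558 0.17672897 0.10241775] pitch deg -25.537199453083097
[[-0.1 -0.2]
 [ 0.   0.2]
 [ 0.2  0.2]
 [-0.1 -0.2]]
```

The pliers did tilt about 25° nose down: at this light grip the pads bear only on the rear of the tapered handles. I'll set them back on the bars, which level them, then regrip.

carry_out:
  targets:
    - {"fingers": 0.5,"tx": 0,"ty": 0,"tz": 0.015,"ax": 0,"ay": 0,"az": 0}
    - {"fingers": 0.5,"tx": 0,"ty": 0,"tz": 0.008,"ax": 0,"ay": 0,"az": 0}
    - {"fingers": 0.5,"tx": 0,"ty": 0,"tz": 0.006,"ax": 0,"ay": 0,"az": 0}
    - {"fingers": 0.5,"tx": 0,"ty": 0,"tz": 0.006,"ax": 0,"ay": 0,"az": 0}
    - {"fingers": 0.5,"tx": 0,"ty": 0,"tz": 0.006,"ax": 0,"ay": 0,"az": 0}
    - {"fingers": 0.5,"tx": 0,"ty": 0,"tz": 0.006,"ax": 0,"ay": 0,"az": 0}
    - {"fingers": 0.5,"tx": 0,"ty": 0,"tz": 0.006,"ax": 0,"ay": 0,"az": 0}
    - {"fingers": 0.5,"tx": 0,"ty": 0,"tz": 0.004,"ax": 0,"ay": 0,"az": 0}
    - {"fingers": 0.5,"tx": 0,"ty": 0,"tz": 0,"ax": 0,"ay": 0,"az": 0}
  force: 5

```text
t: 5.25
tool_pos: [0.5227, 0.1808, 0.0413]
tool_rot: [-0.0, -0.117, 0.993, -0.0]
contact_force: [0.2, -1.3, -0.2]
finger_gap: 0.0617
finger_force: 5.0
```

carry_out:
  targets:
    - {"fingers": 0.75,"tx": 0,"ty": 0,"tz": 0,"ax": 0,"ay": 0,"az": 0}
    - {"fingers": 1,"tx": 0,"ty": 0,"tz": 0,"ax": 0,"ay": 0,"az": 0}
    - {"fingers": 1,"tx": 0,"ty": 0,"tz": 0,"ax": 0,"ay": 0,"az": 0}
    - {"fingers": 1,"tx": 0,"ty": 0,"tz": -0.03,"ax": 0,"ay": 0,"az": 0}
    - {"fingers": 1,"tx": 0,"ty": 0,"tz": -0.04,"ax": 0,"ay": 0,"az": 0}
    - {"fingers": 1,"tx": 0,"ty": 0,"tz": -0.04,"ax": 0,"ay": 0,"az": 0}
    - {"fingers": 1,"tx": 0,"ty": 0,"tz": -0.05,"ax": 0,"ay": 0,"az": 0}
    - {"fingers": 1,"tx": 0,"ty": 0,"tz": 0,"ax": 0,"ay": 0,"az": 0}
    - {"fingers": 1,"tx": 0,"ty": 0,"tz": 0,"ax": 0,"ay": 0,"az": 0}

```text
t: 6.15
tool_pos: [0.5232, 0.181, 0.2029]
tool_rot: [0.001, -0.117, 0.993, 0.0]
contact_force: [0.1, -0.3, -0.9]
finger_gap: 0.0912
finger_force: 0.0
```

```bash
python3 - <<'E'
from h import *
a=snap('wrist','wrist3')['img'];t=snap('top','top3')['img']
o=np.zeros((600,800,3),np.uint8);o[:400,:480]=cv2.resize(a[110:270,230:422],(480,400),interpolation=cv2.INTER_CUBIC);o[:595,480:795]=cv2.resize(t[155:240,230:275],(315,595),interpolation=cv2.INTER_CUBIC)
cv2.imwrite('pics/c3.png',o)
go([.5225,.181,.041],.235)
E
```

```text
t 6.25 pos [0.5221 0.1807 0.2009] shift [-0.0007  0.0002  0.1599] turn [ 0.     -0.0015  0.0002] gap 0.0908 F [ 0.6 -0.5  0. ] ff 0.0
```

View pics/c3.png

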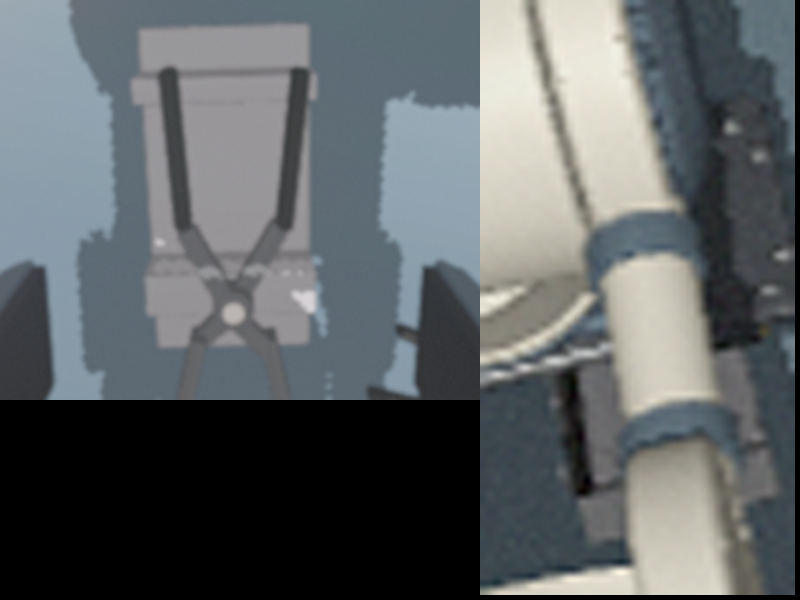

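The pliers lie flat on both bars again, with the pivot at crop (234,313) and handle ends at (169,70) and (299,70).

```bash
python3 - <<'E'
from h import *
c=load('wrist3');k=lambda u,v,z:onz(c,230+u/2.5,110+v/2.5,z)
pv=k(234,313,.06);h=(k(169,70,.058)+k(299,70,.058))/2;d=pv-h;y=np.arctan2(d[1],d[0])
print(pv,h,np.linalg.norm(d[:2]),y); g=pv-.065*np.array([np.cos(y),np.sin(y),0]);g[2]=.041;go(g,y)
E
```

```text
[0.58909226 0.19640361 0.06      ] [0.47873459 0.169901   0.058     ] 0.11349538893924575 0.23568866371103647
t 6.25 pos [0.5221 0.1807 0.2009] shift [-0.0041 -0.0003  0.1599] turn [ 0.     -0.0015 -0.0005] gap 0.0908 F [ 0.6 -0.5  0. ] ff 0.0
```

carry_out:
  targets:
    - {"fingers": 1,"tx": -0.006,"ty": 0.0005,"tz": 0.03,"ax": 0,"ay": 0,"az": 0}
    - {"fingers": 1,"tx": 0,"ty": 0,"tz": 0.04,"ax": 0,"ay": 0,"az": 0}
    - {"fingers": 1,"tx": 0,"ty": 0,"tz": 0.04,"ax": 0,"ay": 0,"az": 0}
    - {"fingers": 1,"tx": 0,"ty": 0,"tz": 0.03,"ax": 0,"ay": 0,"az": 0}
    - {"fingers": 0.9,"tx": 0,"ty": 0,"tz": 0.02,"ax": 0,"ay": 0,"az": 0}
    - {"fingers": 0.72,"tx": 0,"ty": 0,"tz": 0,"ax": 0,"ay": 0,"az": 0}
    - {"fingers": 0.65,"tx": 0,"ty": 0,"tz": 0,"ax": 0,"ay": 0,"az": 0}
    - {"fingers": 0.6,"tx": 0,"ty": 0,"tz": 0,"ax": 0,"ay": 0,"az": 0}
    - {"fingers": 0.58,"tx": 0,"ty": 0,"tz": 0,"ax": 0,"ay": 0,"az": 0}
    - {"fingers": 0.57,"tx": 0,"ty": 0,"tz": 0,"ax": 0,"ay": 0,"az": 0}
    - {"fingers": 0.57,"tx": 0,"ty": 0,"tz": 0,"ax": 0,"ay": 0,"az": 0}
  force: 12

```text
t: 7.35
tool_pos: [0.5288, 0.1829, 0.0424]
tool_rot: [0.001, -0.117, 0.993, 0.0]
contact_force: [-1.8, 0.9, 8.1]
finger_gap: 0.0524
finger_force: 11.2
```

carry_out:
  targets:
    - {"fingers": 0.57,"tx": 0,"ty": 0,"tz": -0.003,"ax": 0,"ay": 0,"az": 0}
    - {"fingers": 0.57,"tx": 0,"ty": 0,"tz": -0.007,"ax": 0,"ay": 0,"az": 0}
    - {"fingers": 0.57,"tx": 0,"ty": 0,"tz": -0.02,"ax": 0,"ay": 0,"az": 0}
    - {"fingers": 0.57,"tx": 0,"ty": 0,"tz": -0.03,"ax": 0,"ay": 0,"az": 0}
    - {"fingers": 0.57,"tx": 0,"ty": 0,"tz": 0,"ax": 0,"ay": 0,"az": 0}
    - {"fingers": 0.57,"tx": 0,"ty": 0,"tz": 0,"ax": 0,"ay": 0,"az": 0}

```text
t: 7.95
tool_pos: [0.5288, 0.1828, 0.1024]
tool_rot: [0.001, -0.117, 0.993, 0.0]
contact_force: [0.0, 1.1, -2.1]
finger_gap: 0.0518
finger_force: 8.9
```

```bash
python3 - <<'E'
from h import *
a=snap('wrist','wrist4')['img'];s=snap('scene','scene4')['img']
o=np.zeros((600,800,3),np.uint8);o[:400]=cv2.resize(a[110:270,160:480],(800,400),interpolation=cv2.INTER_CUBIC);o[400:,:]=cv2.resize(s[195:245,260:460],(800,200),interpolation=cv2.INTER_CUBIC)
cv2.imwrite('pics/c4.png',o)
go([.5225,.181,.101],.235); print(state()['wrist_torque'])
E
```

```text
t 8.05 pos [0.5279 0.1826 0.1012] shift [ 0.0056 -0.0003  0.0002] turn [ 0.     -0.001   0.0002] gap 0.0526 F [ 0.2  0.1 -2.2] ff 8.9
[0.00519152 0.07267704 0.03276831]
```

View pics/c4.png

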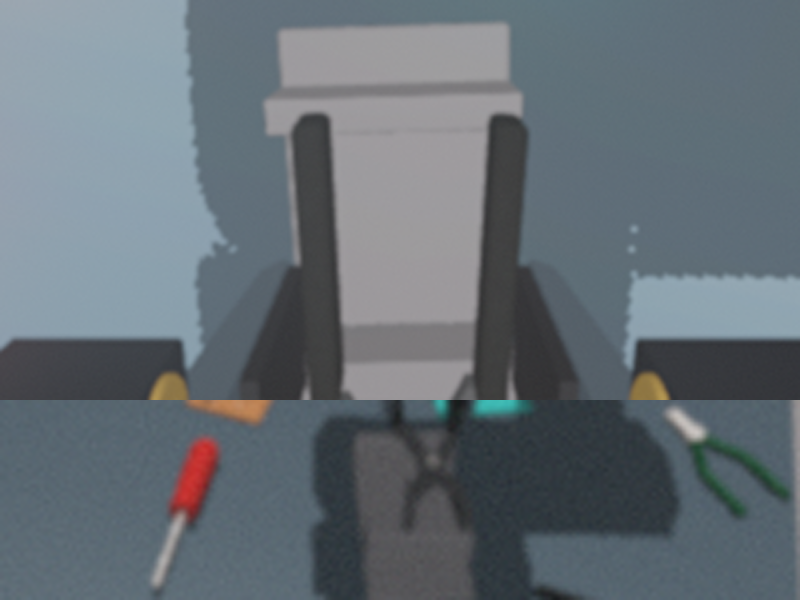

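The scene crop puts the pivot at (433,460), which matches a level grip, and the handles are parallel to the pads. Now I'll carry the pliers slowly to a point behind the post.

carry_out:
  targets:
    - {"fingers": 0.57,"tx": 0.004,"ty": -0.008,"tz": -0.005,"ax": 0,"ay": 0,"az": 0}
    - {"fingers": 0.57,"tx": 0.009,"ty": -0.018,"tz": -0.01,"ax": 0,"ay": 0,"az": 0}
    - {"fingers": 0.57,"tx": 0.009,"ty": -0.018,"tz": -0.01,"ax": 0,"ay": 0,"az": 0}
    - {"fingers": 0.57,"tx": 0.009,"ty": -0.02,"tz": -0.005,"ax": 0,"ay": 0,"az": 0}
    - {"fingers": 0.57,"tx": 0.009,"ty": -0.02,"tz": 0,"ax": 0,"ay": 0,"az": 0}
    - {"fingers": 0.57,"tx": 0.009,"ty": -0.02,"tz": 0,"ax": 0,"ay": 0,"az": 0}
    - {"fingers": 0.57,"tx": 0.009,"ty": -0.02,"tz": 0,"ax": 0,"ay": 0,"az": 0}
    - {"fingers": 0.57,"tx": 0.009,"ty": -0.02,"tz": 0,"ax": 0,"ay": 0,"az": 0}
    - {"fingers": 0.57,"tx": 0.009,"ty": -0.02,"tz": 0,"ax": 0,"ay": 0,"az": 0}
    - {"fingers": 0.57,"tx": 0.009,"ty": -0.02,"tz": 0,"ax": 0,"ay": 0,"az": 0}
    - {"fingers": 0.57,"tx": 0.009,"ty": -0.02,"tz": 0,"ax": 0,"ay": 0,"az": 0}
    - {"fingers": 0.57,"tx": 0.009,"ty": -0.02,"tz": 0,"ax": 0,"ay": 0,"az": 0}

```text
t: 9.25
tool_pos: [0.4795, -0.0603, 0.1314]
tool_rot: [-0.001, -0.117, 0.993, 0.0]
contact_force: [-0.3, -0.1, -2.2]
finger_gap: 0.0522
finger_force: 8.9
```

carry_out:
  targets:
    - {"fingers": 0.57,"tx": 0.01,"ty": -0.02,"tz": 0,"ax": 0,"ay": 0,"az": 0}
    - {"fingers": 0.57,"tx": 0.01,"ty": -0.02,"tz": 0,"ax": 0,"ay": 0,"az": 0}
    - {"fingers": 0.57,"tx": 0.01,"ty": -0.02,"tz": 0,"ax": 0,"ay": 0,"az": 0}
    - {"fingers": 0.57,"tx": 0.01,"ty": -0.02,"tz": 0,"ax": 0,"ay": 0,"az": 0}
    - {"fingers": 0.57,"tx": 0.01,"ty": -0.02,"tz": 0,"ax": 0,"ay": 0,"az": 0}
    - {"fingers": 0.57,"tx": 0.01,"ty": -0.02,"tz": 0,"ax": 0,"ay": 0,"az": 0}
    - {"fingers": 0.57,"tx": 0.01,"ty": -0.02,"tz": 0,"ax": 0,"ay": 0,"az": 0}
    - {"fingers": 0.57,"tx": 0.01,"ty": -0.02,"tz": 0,"ax": 0,"ay": 0,"az": 0}
    - {"fingers": 0.57,"tx": 0.01,"ty": -0.02,"tz": 0,"ax": 0,"ay": 0,"az": 0.04}
    - {"fingers": 0.57,"tx": 0.01,"ty": -0.01,"tz": 0,"ax": 0,"ay": 0,"az": 0.04}
    - {"fingers": 0.57,"tx": 0.005,"ty": 0,"tz": 0,"ax": 0,"ay": 0,"az": 0}
    - {"fingers": 0.57,"tx": 0,"ty": 0,"tz": 0,"ax": 0,"ay": 0,"az": 0}

```text
t: 10.45
tool_pos: [0.4209, -0.2671, 0.1315]
tool_rot: [-0.0, -0.077, 0.997, 0.001]
contact_force: [-0.4, -0.3, -2.3]
finger_gap: 0.052
finger_force: 8.9
```

```bash
python3 - <<'E'
from h import *
go([.427,-.283,.073],.155); go([.4962,-.2726,.073],.155)
s=snap('scene','scene5')['img'];t=snap('top','top5')['img'];S=load('scene5');T=load('top5')
p=state()['tool_pos'];y=.155;u=np.array([np.cos(y),np.sin(y),0]);n=np.array([-u[1],u[0],0])
q=.115
P=p+[0,0,.007]+.063*u
print('pivot scene',proj(S,P+[0,0,.011]),'top',proj(T,P+[0,0,.011]))
c=load('scene4');y=.235;u=np.array([np.cos(y),np.sin(y),0]);pp=np.array([.5283,.1827,.1018])
for x in(0,.053):
    for z in(-.009,.009): print('s4',x,z,proj(c,pp+[0,0,.007+z]+(.063+x)*u))
o=np.zeros((600,800,3),np.uint8)
o[:,:400]=cv2.resize(t[165:225,385:425],(400,600),interpolation=cv2.INTER_CUBIC)
o[:,400:]=cv2.resize(s[150:210,210:250],(400,600),interpolation=cv2.INTER_CUBIC)
cv2.imwrite('pics/c5.png',o)
E
```

```text
t 10.45 pos [ 0.4209 -0.2671  0.1315] shift [-0.0036 -0.0167  0.0585] turn [ 0.0011 -0.0009 -0.0001] gap 0.052 F [-0.4 -0.3 -2.3] ff 8.9
t 10.45 pos [ 0.4209 -0.2671  0.1315] shift [-0.0736 -0.0171  0.0584] turn [ 0.0011 -0.0009 -0.0001] gap 0.052 F [-0.4 -0.3 -2.3] ff 8.9
pivot scene [np.float64(240.8087416619291), np.float64(157.61303022451102)] top [np.float64(408.2795780036537), np.float64(216.95985924777318)]
s4 0 -0.009 [np.float64(366.85548456211285), np.float64(213.76929247280526)]
s4 0 0.009 [np.float64(367.48039577732453), np.float64(209.705440168278)]
s4 0.053 -0.009 [np.float64(368.4152347672726), np.float64(226.65309640191907)]
s4 0.053 0.009 [np.float64(369.0805154506129), np.float64(222.59507006495312)]
```

carry_out:
  targets:
    - {"fingers": 0.57,"tx": 0,"ty": -0.007,"tz": 0.01,"ax": 0,"ay": 0,"az": 0}
    - {"fingers": 0.57,"tx": 0,"ty": -0.01,"tz": 0.02,"ax": 0,"ay": 0,"az": 0}
    - {"fingers": 0.57,"tx": 0,"ty": 0,"tz": 0.02,"ax": 0,"ay": 0,"az": 0}
    - {"fingers": 0.57,"tx": 0,"ty": 0,"tz": 0.0085,"ax": 0,"ay": 0,"az": 0}
    - {"fingers": 0.57,"tx": -0.015,"ty": 0,"tz": 0,"ax": 0,"ay": 0,"az": 0}
    - {"fingers": 0.57,"tx": -0.015,"ty": 0,"tz": 0,"ax": 0,"ay": 0,"az": 0}
    - {"fingers": 0.57,"tx": -0.015,"ty": 0,"tz": 0,"ax": 0,"ay": 0,"az": 0}
    - {"fingers": 0.57,"tx": 0,"ty": 0,"tz": 0,"ax": 0,"ay": 0,"az": 0}
    - {"fingers": 0.57,"tx": 0,"ty": 0,"tz": 0,"ax": 0,"ay": 0,"az": 0}

```text
t: 11.45
tool_pos: [0.4699, -0.2773, 0.0735]
tool_rot: [0.0, -0.078, 0.997, -0.0]
contact_force: [-0.3, -0.6, -2.0]
finger_gap: 0.0523
finger_force: 8.9
```

```bash
python3 - <<'E'
from h import *
go([.4962,-.2726,.073],.155)
s=snap('scene','scene6')['img'];t=snap('top','top6')['img'];S=load('scene6');T=load('top6')
o=np.zeros((600,800,3),np.uint8)
o[:,:400]=cv2.resize(t[165:213,388:420],(400,600),interpolation=cv2.INTER_CUBIC)
o[:,400:]=cv2.resize(s[170:218,212:244],(400,600),interpolation=cv2.INTER_CUBIC)
cv2.imwrite('pics/c6.png',o)
p=state()['tool_pos'];y=.155;u=np.array([np.cos(y),np.sin(y),0]);n=np.array([-u[1],u[0],0])
P=p+[0,0,.007]
for nm,x,l in(('pivot',.063,0),('jawtipL',.116,.018),('jawtipR',.116,-.018)):
    a=proj(T,P+[0,0,.009]+x*u+l*n);b=proj(S,P+[0,0,.009]+x*u+l*n)
    print(nm,'top',((np.array(a)-[388,165]+.5)*12.5).round(),'scene',((np.array(b)-[212,170]+.5)*12.5+[400,0]).round())
st=np.array([.5985,-.2597,.08]);n=np.array([-.1544,.988,0])
for nm,w in(('stud',st),('capface',st+.014*n),('striptop',st+[0,0,.012])):
    a=proj(T,w);b=proj(S,w);print(nm,((np.array(a)-[388,165]+.5)*12.5).round(),((np.array(b)-[212,170]+.5)*12.5+[400,0]).round())
E
```

```text
t 11.45 pos [ 0.4699 -0.2773  0.0735] shift [-0.0267  0.0005  0.0006] turn [-0.0005  0.0004  0.0014] gap 0.0523 F [-0.3 -0.6 -2. ] ff 8.9
pivot top [240. 480.] scene [694. 121.]
jawtipL top [120. 267.] scene [710. 255.]
jawtipR top [273. 243.] scene [579. 246.]
stud [187. 199.] [626. 312.]
capface [128. 208.] [677. 316.]
striptop [198. 189.] [619. 280.]
```

View pics/c6.png

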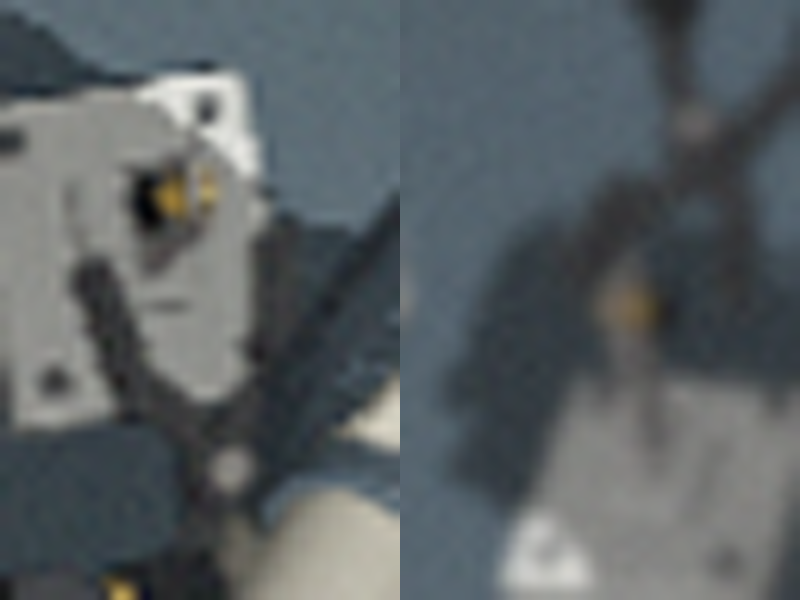

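In the top crop the jaw tips straddle the stud: left tip at (92,265), right tip at (282,225), cap at (150,205), nut at (208,188). The midline sits 3–4 mm to the cap side, which is about central between cap and nut. Sliding in.

carry_out:
  targets:
    - {"fingers": 0.57,"tx": -0.005,"ty": 0,"tz": 0,"ax": 0,"ay": 0,"az": 0}
    - {"fingers": 0.57,"tx": -0.005,"ty": 0,"tz": 0,"ax": 0,"ay": 0,"az": 0}
    - {"fingers": 0.57,"tx": -0.005,"ty": 0,"tz": 0,"ax": 0,"ay": 0,"az": 0}
    - {"fingers": 0.57,"tx": -0.005,"ty": 0,"tz": 0,"ax": 0,"ay": 0,"az": 0}
    - {"fingers": 0.57,"tx": -0.005,"ty": 0,"tz": 0,"ax": 0,"ay": 0,"az": 0}
    - {"fingers": 0.57,"tx": 0,"ty": 0,"tz": 0,"ax": 0,"ay": 0,"az": 0}
    - {"fingers": 0.57,"tx": 0,"ty": 0,"tz": 0,"ax": 0,"ay": 0,"az": 0}

```text
t: 12.25
tool_pos: [0.4939, -0.2736, 0.0731]
tool_rot: [-0.0, -0.078, 0.997, 0.0]
contact_force: [0.4, 0.0, -1.3]
finger_gap: 0.0517
finger_force: 8.9
```

carry_out:
  targets:
    - {"fingers": 0.54,"tx": 0,"ty": 0,"tz": 0,"ax": 0,"ay": 0,"az": 0}
    - {"fingers": 0.52,"tx": 0,"ty": 0,"tz": 0,"ax": 0,"ay": 0,"az": 0}
    - {"fingers": 0.5,"tx": 0,"ty": 0,"tz": 0,"ax": 0,"ay": 0,"az": 0}
    - {"fingers": 0.5,"tx": 0,"ty": 0,"tz": 0,"ax": 0,"ay": 0,"az": 0}
  force: 13

```text
t: 12.65
tool_pos: [0.4938, -0.2737, 0.0732]
tool_rot: [0.0, -0.077, 0.997, -0.0]
contact_force: [0.4, -1.0, -2.1]
finger_gap: 0.0461
finger_force: 13.0
```

carry_out:
  targets:
    - {"fingers": 0.48,"tx": 0,"ty": 0,"tz": 0,"ax": 0,"ay": 0,"az": 0}
    - {"fingers": 0.46,"tx": 0,"ty": 0,"tz": 0,"ax": 0,"ay": 0,"az": 0}
    - {"fingers": 0.46,"tx": 0,"ty": 0,"tz": 0,"ax": 0,"ay": 0,"az": 0}
  force: 14

```text
t: 12.95
tool_pos: [0.4938, -0.2737, 0.0732]
tool_rot: [-0.0, -0.078, 0.997, -0.0]
contact_force: [0.6, 0.2, -1.9]
finger_gap: 0.0435
finger_force: 14.0
```

carry_out:
  targets:
    - {"fingers": 0.44,"tx": 0,"ty": 0,"tz": 0,"ax": 0,"ay": 0,"az": 0}
    - {"fingers": 0.42,"tx": 0,"ty": 0,"tz": 0,"ax": 0,"ay": 0,"az": 0}
    - {"fingers": 0.42,"tx": 0,"ty": 0,"tz": 0,"ax": 0,"ay": 0,"az": 0}
  force: 15

```text
t: 13.25
tool_pos: [0.4939, -0.2737, 0.0732]
tool_rot: [-0.0, -0.078, 0.997, -0.0]
contact_force: [-1.1, 0.6, -1.6]
finger_gap: 0.04
finger_force: 15.0
```

carry_out:
  targets:
    - {"fingers": 0.41,"tx": 0,"ty": 0,"tz": 0,"ax": 0,"ay": 0,"az": 0}
    - {"fingers": 0.4,"tx": 0,"ty": 0,"tz": 0,"ax": 0,"ay": 0,"az": 0}
    - {"fingers": 0.4,"tx": 0,"ty": 0,"tz": 0,"ax": 0,"ay": 0,"az": 0}
  force: 16

```text
t: 13.55
tool_pos: [0.4938, -0.2736, 0.0732]
tool_rot: [-0.0, -0.078, 0.997, 0.0]
contact_force: [0.4, 0.8, -0.9]
finger_gap: 0.0365
finger_force: 15.9
```

carry_out:
  targets:
    - {"fingers": 0.39,"tx": 0,"ty": 0,"tz": 0,"ax": 0,"ay": 0,"az": 0}
    - {"fingers": 0.38,"tx": 0,"ty": 0,"tz": 0,"ax": 0,"ay": 0,"az": 0}
    - {"fingers": 0.38,"tx": 0,"ty": 0,"tz": 0,"ax": 0,"ay": 0,"az": 0}
  force: 17

```text
t: 13.85
tool_pos: [0.4938, -0.2736, 0.0732]
tool_rot: [-0.0, -0.078, 0.997, 0.0]
contact_force: [-1.1, -0.0, -1.9]
finger_gap: 0.0365
finger_force: 17.0
```

carry_out:
  targets:
    - {"fingers": 0.36,"tx": 0,"ty": 0,"tz": 0,"ax": 0,"ay": 0,"az": 0}
    - {"fingers": 0.36,"tx": 0,"ty": 0,"tz": 0,"ax": 0,"ay": 0,"az": 0}
  force: 19

```text
t: 14.05
tool_pos: [0.4937, -0.2736, 0.0732]
tool_rot: [-0.0, -0.078, 0.997, 0.0]
contact_force: [-1.5, 0.3, -1.3]
finger_gap: 0.036
finger_force: 19.0
```

carry_out:
  targets:
    - {"fingers": 0.36,"tx": 0,"ty": 0,"tz": 0,"ax": 0,"ay": 0,"az": 0}
    - {"fingers": 0.36,"tx": 0,"ty": 0,"tz": 0,"ax": 0,"ay": 0,"az": 0}
  force: 21

```text
t: 14.25
tool_pos: [0.4937, -0.2736, 0.0732]
tool_rot: [-0.0, -0.078, 0.997, 0.0]
contact_force: [-2.8, -0.9, -1.3]
finger_gap: 0.0353
finger_force: 21.0
```

carry_out:
  targets:
    - {"fingers": 0.36,"tx": 0,"ty": 0,"tz": 0,"ax": 0,"ay": 0,"az": 0}
    - {"fingers": 0.36,"tx": 0,"ty": 0,"tz": 0,"ax": 0,"ay": 0,"az": 0}
  force: 22

```text
t: 14.45
tool_pos: [0.4937, -0.2736, 0.0732]
tool_rot: [-0.0, -0.078, 0.997, 0.0]
contact_force: [-3.1, -0.5, -2.3]
finger_gap: 0.0348
finger_force: 22.0
```

carry_out:
  targets:
    - {"fingers": 0.36,"tx": 0,"ty": 0,"tz": 0,"ax": 0,"ay": 0,"az": 0}
    - {"fingers": 0.36,"tx": 0,"ty": 0,"tz": 0,"ax": 0,"ay": 0,"az": 0}
  force: 23

```text
t: 14.65
tool_pos: [0.4937, -0.2736, 0.0732]
tool_rot: [-0.0, -0.078, 0.997, 0.0]
contact_force: [-3.5, -0.7, -1.1]
finger_gap: 0.0348
finger_force: 23.1
```

carry_out:
  targets:
    - {"fingers": 0.36,"tx": 0,"ty": 0,"tz": 0,"ax": 0,"ay": 0,"az": 0}
    - {"fingers": 0.36,"tx": 0,"ty": 0,"tz": 0,"ax": 0,"ay": 0,"az": 0}
  force: 24

```text
t: 14.85
tool_pos: [0.4938, -0.2736, 0.0732]
tool_rot: [-0.0, -0.078, 0.997, 0.0]
contact_force: [-4.7, -0.7, -1.7]
finger_gap: 0.0349
finger_force: 24.1
```

carry_out:
  targets:
    - {"fingers": 0.36,"tx": 0,"ty": 0,"tz": 0,"ax": 0,"ay": 0,"az": 0}
    - {"fingers": 0.36,"tx": 0,"ty": 0,"tz": 0,"ax": 0,"ay": 0,"az": 0}
  force: 25

```text
t: 15.05
tool_pos: [0.4938, -0.2736, 0.0732]
tool_rot: [-0.0, -0.078, 0.997, 0.0]
contact_force: [-4.8, -0.1, -1.2]
finger_gap: 0.0346
finger_force: 25.1
```

carry_out:
  targets:
    - {"fingers": 0.36,"tx": 0,"ty": 0,"tz": 0,"ax": 0,"ay": 0,"az": 0}
    - {"fingers": 0.36,"tx": 0,"ty": 0,"tz": 0,"ax": 0,"ay": 0,"az": 0}
  force: 26

```text
t: 15.25
tool_pos: [0.4945, -0.2739, 0.0734]
tool_rot: [0.001, -0.077, 0.997, -0.0]
contact_force: [-0.2, -0.9, -1.0]
finger_gap: 0.0331
finger_force: 16.5
```

```bash
python3 - <<'E'
from h import *
s=state();print(s['finger_gap'],s['wrist_torque'],s['contact_force']);snap('scene','scene7')
E
```

```text
0.033123210444912184 [-0.06620788  0.03936868 -0.03025985] [-0.22993809 -0.8806228  -1.03717283]
```

The force fell from 26 to 16.5 N, the spring alone, as the gap jumped: the click. I'll check it lightly, at a force well below crushing.

carry_out:
  targets:
    - {"fingers": 0.35,"tx": 0,"ty": 0,"tz": 0,"ax": 0,"ay": 0,"az": 0}
    - {"fingers": 0.34,"tx": 0,"ty": 0,"tz": 0,"ax": 0,"ay": 0,"az": 0}
    - {"fingers": 0.33,"tx": 0,"ty": 0,"tz": 0,"ax": 0,"ay": 0,"az": 0}
    - {"fingers": 0.32,"tx": 0,"ty": 0,"tz": 0,"ax": 0,"ay": 0,"az": 0}
  force: 18.5

```text
t: 15.7
tool_pos: [0.494, -0.2737, 0.0733]
tool_rot: [0.0, -0.078, 0.997, -0.0]
contact_force: [0.0, -0.7, -1.2]
finger_gap: 0.0301
finger_force: 18.3
```

The jaws now meet the cap about 4 mm further in, so it is home. Opening and backing out.

carry_out:
  targets:
    - {"fingers": 0.4,"tx": 0,"ty": 0,"tz": 0,"ax": 0,"ay": 0,"az": 0}
    - {"fingers": 0.46,"tx": 0,"ty": 0,"tz": 0,"ax": 0,"ay": 0,"az": 0}
    - {"fingers": 0.52,"tx": 0,"ty": 0,"tz": 0,"ax": 0,"ay": 0,"az": 0}
    - {"fingers": 0.57,"tx": 0,"ty": 0,"tz": 0,"ax": 0,"ay": 0,"az": 0}
    - {"fingers": 0.57,"tx": 0,"ty": 0,"tz": 0,"ax": 0,"ay": 0,"az": 0}
    - {"fingers": 0.57,"tx": 0,"ty": 0,"tz": 0,"ax": 0,"ay": 0,"az": 0}

```text
t: 16.3
tool_pos: [0.4939, -0.2736, 0.0732]
tool_rot: [-0.0, -0.078, 0.997, 0.0]
contact_force: [0.4, -0.5, -2.0]
finger_gap: 0.052
finger_force: 8.9
```

carry_out:
  targets:
    - {"fingers": 0.57,"tx": 0.005,"ty": 0,"tz": 0,"ax": 0,"ay": 0,"az": 0}
    - {"fingers": 0.57,"tx": 0.008,"ty": 0,"tz": 0,"ax": 0,"ay": 0,"az": 0}
    - {"fingers": 0.57,"tx": 0.01,"ty": 0,"tz": 0,"ax": 0,"ay": 0,"az": 0}
    - {"fingers": 0.57,"tx": 0.015,"ty": 0,"tz": 0,"ax": 0,"ay": 0,"az": 0}
    - {"fingers": 0.57,"tx": 0.015,"ty": 0,"tz": 0,"ax": 0,"ay": 0,"az": 0}
    - {"fingers": 0.57,"tx": 0.015,"ty": 0,"tz": -0.01,"ax": 0,"ay": 0,"az": 0}
    - {"fingers": 0.57,"tx": 0.005,"ty": 0,"tz": -0.02,"ax": 0,"ay": 0,"az": 0}
    - {"fingers": 0.57,"tx": 0,"ty": 0,"tz": -0.02,"ax": 0,"ay": 0,"az": 0}
    - {"fingers": 0.57,"tx": 0,"ty": 0,"tz": -0.01,"ax": 0,"ay": 0,"az": -0.04}
    - {"fingers": 0.57,"tx": 0,"ty": 0,"tz": 0,"ax": 0,"ay": 0,"az": -0.04}
    - {"fingers": 0.57,"tx": 0,"ty": 0,"tz": 0,"ax": 0,"ay": 0,"az": 0}

```text
t: 17.4
tool_pos: [0.4211, -0.2853, 0.1342]
tool_rot: [0.0, -0.117, 0.993, -0.0]
contact_force: [-0.4, -0.8, -1.9]
finger_gap: 0.0521
finger_force: 8.9
```

```bash
python3 - <<'E'
from h import *
go([.5285,.1828,.10],.235);print(state()['wrist_torque'])
E
```

```text
t 17.4 pos [ 0.4211 -0.2853  0.1342] shift [-0.2137  0.4301  0.0339] turn [-0.0009  0.0006  0.0005] gap 0.0521 F [-0.4 -0.8 -1.9] ff 8.9
[0.05651473 0.00605041 0.01878197]
```

carry_out:
  targets:
    - {"fingers": 0.57,"tx": -0.004,"ty": 0.008,"tz": 0,"ax": 0,"ay": 0,"az": 0}
    - {"fingers": 0.57,"tx": -0.008,"ty": 0.016,"tz": 0,"ax": 0,"ay": 0,"az": 0}
    - {"fingers": 0.57,"tx": -0.01,"ty": 0.02,"tz": 0,"ax": 0,"ay": 0,"az": 0}
    - {"fingers": 0.57,"tx": -0.01,"ty": 0.02,"tz": 0,"ax": 0,"ay": 0,"az": 0}
    - {"fingers": 0.57,"tx": -0.01,"ty": 0.02,"tz": 0,"ax": 0,"ay": 0,"az": 0}
    - {"fingers": 0.57,"tx": -0.01,"ty": 0.02,"tz": 0,"ax": 0,"ay": 0,"az": 0}
    - {"fingers": 0.57,"tx": -0.01,"ty": 0.02,"tz": 0,"ax": 0,"ay": 0,"az": 0}
    - {"fingers": 0.57,"tx": -0.01,"ty": 0.02,"tz": 0,"ax": 0,"ay": 0,"az": 0}
    - {"fingers": 0.57,"tx": -0.01,"ty": 0.02,"tz": 0,"ax": 0,"ay": 0,"az": 0}
    - {"fingers": 0.57,"tx": -0.01,"ty": 0.02,"tz": 0,"ax": 0,"ay": 0,"az": 0}
    - {"fingers": 0.57,"tx": -0.01,"ty": 0.02,"tz": 0,"ax": 0,"ay": 0,"az": 0}
    - {"fingers": 0.57,"tx": -0.01,"ty": 0.02,"tz": 0,"ax": 0,"ay": 0,"az": 0}

```text
t: 18.6
tool_pos: [0.4779, -0.0396, 0.1331]
tool_rot: [-0.0, -0.117, 0.993, 0.0]
contact_force: [0.3, 0.4, -1.9]
finger_gap: 0.0522
finger_force: 8.9
```

carry_out:
  targets:
    - {"fingers": 0.57,"tx": -0.01,"ty": 0.02,"tz": 0,"ax": 0,"ay": 0,"az": 0}
    - {"fingers": 0.57,"tx": -0.01,"ty": 0.02,"tz": 0,"ax": 0,"ay": 0,"az": 0}
    - {"fingers": 0.57,"tx": -0.01,"ty": 0.02,"tz": 0,"ax": 0,"ay": 0,"az": 0}
    - {"fingers": 0.57,"tx": -0.01,"ty": 0.02,"tz": 0,"ax": 0,"ay": 0,"az": 0}
    - {"fingers": 0.57,"tx": -0.01,"ty": 0.02,"tz": 0,"ax": 0,"ay": 0,"az": 0}
    - {"fingers": 0.57,"tx": -0.01,"ty": 0.02,"tz": 0,"ax": 0,"ay": 0,"az": 0}
    - {"fingers": 0.57,"tx": -0.01,"ty": 0.02,"tz": 0,"ax": 0,"ay": 0,"az": 0}
    - {"fingers": 0.57,"tx": -0.01,"ty": 0.02,"tz": 0,"ax": 0,"ay": 0,"az": 0}
    - {"fingers": 0.57,"tx": -0.01,"ty": 0.02,"tz": 0,"ax": 0,"ay": 0,"az": 0}
    - {"fingers": 0.57,"tx": -0.006,"ty": 0.014,"tz": 0,"ax": 0,"ay": 0,"az": 0}
    - {"fingers": 0.57,"tx": 0,"ty": 0,"tz": 0,"ax": 0,"ay": 0,"az": 0}
    - {"fingers": 0.57,"tx": 0,"ty": 0,"tz": 0,"ax": 0,"ay": 0,"az": 0}

```text
t: 19.8
tool_pos: [0.5261, 0.1698, 0.133]
tool_rot: [-0.0, -0.117, 0.993, -0.0]
contact_force: [0.4, -0.5, -1.9]
finger_gap: 0.0521
finger_force: 8.9
```

```bash
python3 - <<'E'
from h import *
go([.5285,.1828,.0424],.235)
snap('scene','scene8');
# compare with scene4: match the jaws patch, predicted shift from TCP difference
p=state()['tool_pos'];a=cv2.imread('pics/scene4.png');b=cv2.imread('pics/scene8.png')
A=load('scene4');u=np.array([np.cos(.235),np.sin(.235),0])
for nm,x in(('pivot',.063),('jaws',.105)):
    pa=proj(A,np.array([.5280,.1826,.1012])+[0,0,.007]+x*u);pb=proj(A,p+[0,0,.007]+x*u)
    ca=np.round(pa).astype(int);h=(7,6);T=a[ca[1]-h[1]:ca[1]+h[1]+1,ca[0]-h[0]:ca[0]+h[0]+1]
    T=cv2.resize(T,None,fx=4,fy=4,interpolation=cv2.INTER_CUBIC);cb=np.round(pb).astype(int);m=8
    W=cv2.resize(b[cb[1]-h[1]-m:cb[1]+h[1]+m+1,cb[0]-h[0]-m:cb[0]+h[0]+m+1],None,fx=4,fy=4,interpolation=cv2.INTER_CUBIC)
    r=cv2.matchTemplate(W,T,cv2.TM_CCOEFF_NORMED);_,mx,_,l=cv2.minMaxLoc(r)
    print(nm,'found shift',np.array(l)/4-m+cb-ca,'expected',np.array(pb)-pa,'score',mx)
E
```

```text
t 19.8 pos [0.5261 0.1698 0.133 ] shift [-0.0054  0.012   0.0906] turn [-0.0002 -0.0007  0.0005] gap 0.0521 F [ 0.4 -0.5 -1.9] ff 8.9
pivot found shift [-3.25 -7.75] expected [-3.10857351 -8.54777067] score 0.6810079216957092
jaws found shift [-3.   -8.25] expected [-3.17499325 -8.61472889] score 0.9689480066299438
```

The pliers have not slipped in the grip. Moving over the cradle and lowering onto the bars.

carry_out:
  targets:
    - {"fingers": 0.57,"tx": -0.003,"ty": 0.006,"tz": 0,"ax": 0,"ay": 0,"az": 0}
    - {"fingers": 0.57,"tx": -0.002,"ty": 0.006,"tz": 0.01,"ax": 0,"ay": 0,"az": 0}
    - {"fingers": 0.57,"tx": 0,"ty": 0,"tz": 0.02,"ax": 0,"ay": 0,"az": 0}
    - {"fingers": 0.57,"tx": 0,"ty": 0,"tz": 0.02,"ax": 0,"ay": 0,"az": 0}
    - {"fingers": 0.57,"tx": 0,"ty": 0,"tz": 0.015,"ax": 0,"ay": 0,"az": 0}
    - {"fingers": 0.57,"tx": 0,"ty": 0,"tz": 0.01,"ax": 0,"ay": 0,"az": 0}
    - {"fingers": 0.57,"tx": 0,"ty": 0,"tz": 0.007,"ax": 0,"ay": 0,"az": 0}
    - {"fingers": 0.57,"tx": 0,"ty": 0,"tz": 0.004,"ax": 0,"ay": 0,"az": 0}
    - {"fingers": 0.57,"tx": 0,"ty": 0,"tz": 0.002,"ax": 0,"ay": 0,"az": 0}
    - {"fingers": 0.57,"tx": 0,"ty": 0,"tz": 0,"ax": 0,"ay": 0,"az": 0}
    - {"fingers": 0.57,"tx": 0,"ty": 0,"tz": 0,"ax": 0,"ay": 0,"az": 0}

```text
t: 20.95
tool_pos: [0.529, 0.1829, 0.0456]
tool_rot: [0.0, -0.117, 0.993, 0.0]
contact_force: [0.3, 0.3, -1.5]
finger_gap: 0.0522
finger_force: 8.9
```

```bash
python3 - <<'E'
from h import *
go([.5285,.1828,.0424],.235)
E
```

```text
t 20.95 pos [0.529  0.1829 0.0456] shift [ 0.0005 -0.      0.0032] turn [-0.      0.0007  0.0002] gap 0.0522 F [ 0.3  0.3 -1.5] ff 8.9
```

carry_out:
  targets:
    - {"fingers": 0.57,"tx": 0,"ty": 0,"tz": 0.002,"ax": 0,"ay": 0,"az": 0}
    - {"fingers": 0.57,"tx": 0,"ty": 0,"tz": 0.0015,"ax": 0,"ay": 0,"az": 0}
    - {"fingers": 0.57,"tx": 0,"ty": 0,"tz": 0.0005,"ax": 0,"ay": 0,"az": 0}
    - {"fingers": 0.57,"tx": 0,"ty": 0,"tz": 0,"ax": 0,"ay": 0,"az": 0}

```text
t: 21.35
tool_pos: [0.5291, 0.1829, 0.0417]
tool_rot: [0.001, -0.117, 0.993, 0.0]
contact_force: [-1.6, 0.1, 7.1]
finger_gap: 0.0524
finger_force: 9.7
```

carry_out:
  targets:
    - {"fingers": 0.6,"tx": 0,"ty": 0,"tz": 0,"ax": 0,"ay": 0,"az": 0}
    - {"fingers": 0.64,"tx": 0,"ty": 0,"tz": 0,"ax": 0,"ay": 0,"az": 0}
    - {"fingers": 0.68,"tx": 0,"ty": 0,"tz": 0,"ax": 0,"ay": 0,"az": 0}
    - {"fingers": 0.8,"tx": 0,"ty": 0,"tz": 0,"ax": 0,"ay": 0,"az": 0}
    - {"fingers": 1,"tx": 0,"ty": 0,"tz": 0,"ax": 0,"ay": 0,"az": 0}
    - {"fingers": 1,"tx": 0,"ty": 0,"tz": 0,"ax": 0,"ay": 0,"az": 0}
    - {"fingers": 1,"tx": 0,"ty": 0,"tz": -0.02,"ax": 0,"ay": 0,"az": 0}
    - {"fingers": 1,"tx": 0,"ty": 0,"tz": -0.04,"ax": 0,"ay": 0,"az": 0}
    - {"fingers": 1,"tx": 0,"ty": 0,"tz": -0.05,"ax": 0,"ay": 0,"az": 0}
    - {"fingers": 1,"tx": 0.006,"ty": -0.0005,"tz": -0.05,"ax": 0,"ay": 0,"az": 0}
    - {"fingers": 1,"tx": 0,"ty": 0,"tz": 0,"ax": 0,"ay": 0,"az": 0}
    - {"fingers": 1,"tx": 0,"ty": 0,"tz": 0,"ax": 0,"ay": 0,"az": 0}

```text
t: 22.55
tool_pos: [0.5233, 0.1811, 0.2019]
tool_rot: [0.001, -0.117, 0.993, 0.0]
contact_force: [-0.6, -0.6, -1.4]
finger_gap: 0.0911
finger_force: 0.0
```

```bash
python3 - <<'E'
from h import *
go([.5221,.1807,.2009],.2357)
snap('wrist','wrist9');a=cv2.imread('pics/wrist3.png');b=cv2.imread('pics/wrist9.png')
c3=load('wrist3');c9=load('wrist9')
def m(u,v,h,z):
    T=a[v-h:v+h+1,u-h:u+h+1];r=cv2.matchTemplate(b[v-h-15:v+h+16,u-h-15:u+h+16],T,cv2.TM_CCOEFF_NORMED);_,s,_,l=cv2.minMaxLoc(r)
    d=np.array(l)-15; print((u,v),d,round(s,3),'world move mm',((onz(c9,u+d[0],v+d[1],z)-onz(c3,u,v,z))*1000).round(1))
m(324,235,8,.06);m(298,140,7,.058);m(350,140,7,.058);m(302,198,6,.058);m(345,198,6,.058)
E
```

```text
t 22.55 pos [0.5233 0.1811 0.2019] shift [ 0.0013 -0.0001  0.001 ] turn [-0.0001  0.0023 -0.0004] gap 0.0911 F [-0.6 -0.6 -1.4] ff 0.0
(324, 235) [0 1] 0.979 world move mm [0.8 0.3 0. ]
(298, 140) [0 0] 0.982 world move mm [-0.1  0.2  0. ]
(350, 140) [1 0] 0.967 world move mm [-0.3  1.   0. ]
(302, 198) [0 0] 0.988 world move mm [-0.3  0.1  0. ]
(345, 198) [0 1] 0.983 world move mm [0.9 0.3 0. ]
```

```bash
python3 -c "
from station import *
print(finish_job())"
```

```text
the job is handed in; nothing more can be done
None
```

I handed the job in: the cap clicked home at about 26 N of grip and the pliers are back on the cradle within about 1 mm. On the first light grip they tilted about 25° nose down, so I set them back and regripped.

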